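Zero the balance without touching it

ROBOT

A 7-joint arm with a two-finger parallel gripper is mounted at the origin on a cart in front of the work surface, level with it; the furniture and walls round the work are solid. World frame = base frame: x ahead of the robot, y to its left, z up, the work surface at z = 0. Lengths are in m, angles in rad, forces in N, time in s.
With the tool pointing down it reaches from about 0.4 to 0.85 m from the base axis. Payload 4.5 kg.
Tool frame: the origin (TCP) lies midway between the tips of the shut fingers; the grasp point (between the pads) lies 19 mm behind it; z points along the fingers, y is the line along which they close (so a half turn about z gives the same grasp; the last joint's range is limited). The gripper opens to 88 mm and grips with 3 to 60 N. Pads are 18 mm wide; open, the fingers measure 123 mm over their backs; the gripper's body (75 mm by 187 mm) begins 45 mm behind the grasp point.
Start: joints at [1.246, 0.689, -0.195, 1.565, 0.157, 0.902, -0.215], TCP at [0.219, -0.585, 0.239] pointing down, gripper open.
Joint ranges: [-3.01, 3.01], [-0.46, 2.08], [-1.47, 1.51], [0.13, 2.56], [-1, 4.14], [0.04, 2.09], [-2.66, 2.66]. Speed limits (rad/s): [2.57, 2.57, 3.14, 3.14, 3.14, 3.14, 3.14].

INTERFACE

Orientations are given as a unit quaternion [x, y, z, w].
In Python, from plant import r gives the robot as it stands.
- The arm moves only by the tool carry_out, never from a script. Its argument "plan" is a list of rows, each an object with "rot": the turn, a rotation vector about the tool's x, y, z in rad, a list of three; "xyz": the shift along the tool's x, y, z in m, a list of three; "grip": the closure in counts, from 0 (fully open) to 255 (shut). In form: [{"rot": [wx, wy, wz], "xyz": [dx, dy, dz], "grip": grip}, ...]. A call has 1 to 8 rows; each row is the pose to reach, as a shift and turn from the pose commanded when the call began, along the tool's axes at that moment; what a row does not reach only later rows make up. A row lasts 1/12 s, in which the tool goes at most 41.7 mm and 7.16 degrees, less where a joint would pass 70% of its speed; a pose out of reach is approached as far as the arm can. A call with a gripper value outside its range is refused whole. The fingers move at their own pace and stop on an object; "squeeze" is the grip in N (left out, the last holds). Time passes only in rows, so rows that repeat a pose let the fingers close. It gives the time, the measured TCP pose, the force, the opening and the grip force at its end, in the units of the state.
- r.get_state(): the state, without advancing time (a new reading comes with each control period).
- r.snapshot(name): name is "side" or "top"; returns the picture (400x640x3 uint8, red, green, blue); there is no depth.
- r.camera_params(name): a dict with "fx", "fy", "cx", "cy" (pixels), "distortion" ([k1, k2, p1, p2, k3] as OpenCV has them; the pictures are not rectified), "position" and "attitude" of the camera in the world. Camera axes: x right, y down, z forward; pixel columns grow to the right and rows downward; lengths in m; the calibration is good to about 2 mm. A picture is of the moment at which its call begins. camera_params takes no time and is no camera call.
- r.finish_job(): hands the job in; it is judged then, once.
The state is a dict: "clock": time; "q": joint angles; "qd": joint speeds; "joint_torque": joint torques, N m; "tool_pos": TCP position; "eef_rot": TCP orientation; "contact_force": force on the tool from outside, world axes, zero at the start; "moment": the same for the moment, N m; "opening": opening from 0.0 (shut) to 1.0 (fully open); "finger_force": force on a finger pad.
Only numpy, scipy, OpenCV 4.12 (cv2) and the standard library are available. Lean on these libraries where they do the work, as an engineer would, in place of code of your own. Each camera call takes 0.05 s, during which the arm holds its last target. There are 200 camera calls.

TASK

Set the precision balance to zero with the empty porcelain dish standing on its pan. Gently push the sliding glass roof of its draft shield fully shut by its upright finger bar, and only then point at the round touch-free sensor on the console: hold the fingertips two to four centimetres straight above its middle for two full seconds, touching neither sensor. Keep away from over the bar-shaped sensor, which would print a reading; lift nothing, and leave the dish, the vials and the forceps as they are.

Things in the scene. Friction and masses are not known exactly. Their poses are not given: they have to be found in the camera images.
- balance: precision balance, white case 190 mm wide (its y), 275 deep (x), 55 high, fixed to the bench; origin at the centre of its underside, x to its back (away from the robot), y to its left. Glass draft shield over x -37..129, y -87..87 mm, 143 mm high over the bench; in front of it (x -137..-40) the console: tilted display up to 67 mm high between two sensors
- roof (a joint): how far the sliding glass roof of the draft shield is pushed back: 0 = fully shut against its stop, about 0.045 to 0.08 m at the start; it slides along the balance's x (grows to the back) with about 1.5 N of friction and stays where it is left
- roof_bar (a point): middle of the top edge of the roof's black upright finger bar, moves with the roof; the bar is 70 mm long (balance's y), 8 mm thick, 24 mm high; the upper side of the glass pane is 25 mm below this point and reaches 134 mm behind the bar; in front of the bar the shield is open while the roof is back. Axes as the balance's
- round_sensor_window (a point): middle of the upper face of the round touch-free zero sensor: a black disc of 28 mm in a 35 mm steel ring, on the console, 61 mm above the bench; on the left or the right of the display; z up
- bar_sensor_window (a point): middle of the upper face of the other touch-free sensor (print): a black bar 46 x 12 mm in a 52 x 18 mm steel frame, lying along the balance's x, on the other side of the display, 137 mm from the round one; 61 mm above the bench
- dish_centre (a point): centre (half-way up) of the white porcelain dish, 46 mm wide and 20 mm high, loose on the round pan inside the draft shield, its rim 45 mm below the roof's pane
- vial_a_mid (a point): centre of a small capped vial, 21 mm wide and 47 mm high, standing loose on the bench at the right of the balance
- vial_b_mid (a point): centre of a second such vial, beside the first
- forceps_mid (a point): middle of steel forceps, 124 x 14 x 10 mm, lying loose on the bench at the right of the front of the balance

How it is judged:
By the outcome, as a careful person would: the job done as asked, in the order asked, and still so for the second after the job is handed in, with the robot touching nothing.
It also fails if it takes over 42 s, if anything falls off the work surface, if the arm or the gripper's body presses on something with over 40 N, if the wrist force passes 120 N, or if a joint passes its speed limit or range.

## Working session

There is one attempt and no reset: what is moved stays moved. The work goes in short steps, Python scripts to look and compute and a tool call to move; the robot and the scene stay as the last step left them, time stands still between calls to the robot, and variables do not carry over. Pictures are saved under pics/ and viewed, at most 10 in all, crops included, and the job is handed in when it is done.

Besides the shell and the picture viewer there is one more tool, called after "Request:" by a JSON object that holds its "fn" and its "kwargs", one argument or row to a line. carry_out: Moves the arm, as the interface text tells. Its arguments: {"type":"object","properties":{"plan":{"type":"array"},"squeeze":{"type":"number"}},"required":["plan"]}

```bash
mkdir -p pics; python3 - <<'E'
from plant import r
import cv2,json
for n in("side","top"):
    cv2.imwrite(f"pics/{n}0.png",r.snapshot(n)[:,:,::-1]); print(n,r.camera_params(n))
s=r.get_state();print(s)
E
```

```text
side {'fx': 495.47146242748136, 'fy': 495.47146242748136, 'cx': 314.4332710823332, 'cy': 198.27562601446655, 'distortion': array([-0.02215884,  0.        ,  0.        ,  0.        ,  0.        ]), 'position': array([ 0.21563698, -0.5883258 ,  0.81858458]), 'attitude': array([ 0.90257339, -0.30505779,  0.09942935, -0.28707981])}
top {'fx': 505.2830336367461, 'fy': 505.2830336367461, 'cx': 320.42549947929473, 'cy': 197.657611325979, 'distortion': array([-0.14377866,  0.        ,  0.        ,  0.        ,  0.        ]), 'position': array([ 0.37269494, -0.19786455,  0.94632656]), 'attitude': array([ 0.70923631, -0.69882922,  0.06420583, -0.067076  ])}
{'clock': 0.1, 'q': array([ 1.24581316,  0.68989385, -0.19453073,  1.56625069,  0.1573024 ,
        0.90250307, -0.21507863]), 'qd': array([ 0.00182965, -0.00159387, -0.00091115, -0.00369652,  0.0023303 ,
        0.00046446,  0.00045181]), 'joint_torque': array([-2.13558014e-03, -5.28497565e+01, -1.27107315e+00, -1.53836507e+01,
       -5.25300473e-02,  1.95743654e-03,  2.48822607e-05]), 'tool_pos': array([ 0.21922053, -0.58467748,  0.23799157]), 'eef_rot': array([ 9.83942395e-01,  1.78484375e-01, -2.06191602e-04, -8.05563822e-04]), 'contact_force': array([ 0.7638669 , -0.05747029, -0.11929818]), 'moment': array([ 0.02692632, -0.06692617, -0.04071429]), 'finger_force': 0.0, 'opening': 1.000512832388355}
```

View pics/top0.png

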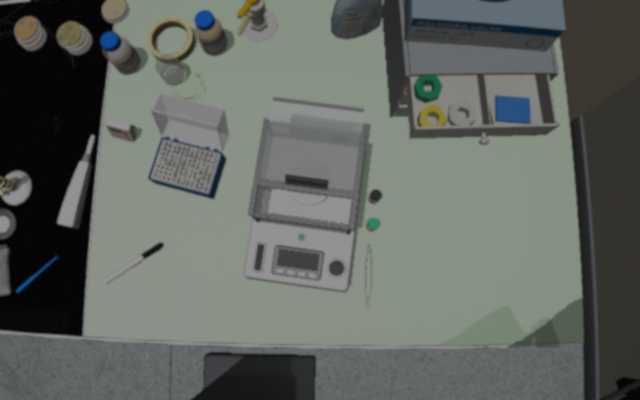

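View pics/side0.png

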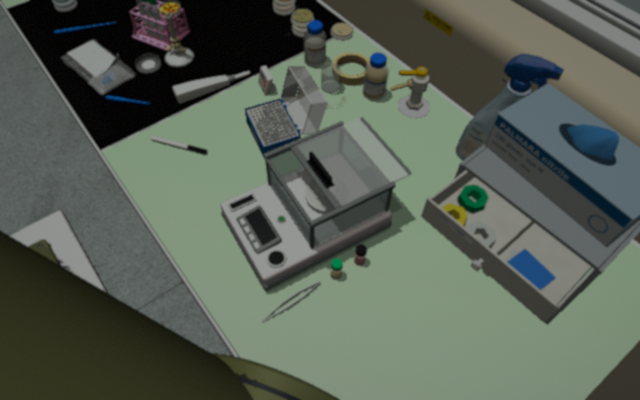

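The round sensor is on the right, at about top (336,268) and side (276,258). The bar sensor is at top (260,257) and side (242,202). The black finger bar is at top (306,182) and side (320,170), with the roof partly back. Next I'll measure these positions.

```bash
cat > h.py <<'E'
from plant import r
import cv2,numpy as np
from scipy.spatial.transform import Rotation as R
def ray(n,uv):
    c=r.camera_params(n);K=np.array([[c['fx'],0,c['cx']],[0,c['fy'],c['cy']],[0,0,1]])
    p=cv2.undistortPoints(np.array([[uv]],float),K,c['distortion'])[0,0]
    return c['position'],R.from_quat(c['attitude']).apply([p[0],p[1],1])
def plane(n,uv,z):
    o,d=ray(n,uv);return o+d*(z-o[2])/d[2]
def tri(a,b):
    (o1,d1),(o2,d2)=ray("top",a),ray("side",b)
    s=np.linalg.lstsq(np.c_[d1,-d2],o2-o1,rcond=None)[0]
    p,q=o1+s[0]*d1,o2+s[1]*d2;return (p+q)/2,np.linalg.norm(p-q)
def blob(img,box,th):
    x0,y0,x1,y1=box;m=(img[y0:y1,x0:x1].max(2)<th).astype(np.uint8)
    n,l,st,c=cv2.connectedComponentsWithStats(m)
    i=1+np.argmax(st[1:,4]);cn=cv2.findContours((l==i).astype(np.uint8),0,2)[0][0]
    return c[i]+[x0,y0],st[i],cv2.boxPoints(cv2.minAreaRect(cn))+[x0,y0]
E
python3 - <<'E'
from h import *
t=cv2.imread("pics/top0.png");s=cv2.imread("pics/side0.png")
np.set_printoptions(precision=4,suppress=True)
for nm,z,tb,sb in(("round",.061,(326,258,346,278),(264,248,288,268)),("bars",.061,(252,240,268,274),(228,192,256,212)),("rbar",.16,(280,170,332,194),(304,148,336,190))):
    for th in(60,75):
        a,sa,ba=blob(t,tb,th);b,sb_,bb=blob(s,sb,th)
        print(nm,th,a,sa,b,sb_,'\n  ',plane("top",a,z),plane("side",b,z),tri(a,b))
        if nm=="rbar":print(ba,bb)
C=[cv2.resize(t[160:300,235:385],None,fx=5,fy=5)[:600,:],]
cv2.imwrite("pics/c1.png",cv2.resize(t[160:280,240:390],None,fx=5,fy=5,interpolation=2))
cv2.imwrite("pics/c2.png",cv2.resize(s[130:270,225:405],None,fx=4,fy=4,interpolation=2))
E
```

```text
round 60 [337.3529 264.1176] [ 9  5  6  4 17] [275.7914 257.4388] [  5   4  14  12 139] 
   [ 0.4217 -0.2243  0.061 ] [ 0.4157 -0.2224  0.061 ] (array([ 0.4188, -0.2231,  0.0603]), np.float64(0.006226754085534649))
round 75 [336.0284 267.6028] [  4   3  13  14 141] [275.8506 257.3571] [  5   3  15  14 154] 
   [ 0.4156 -0.222   0.061 ] [ 0.4159 -0.2223  0.061 ] (array([ 0.4158, -0.2221,  0.0608]), np.float64(0.0003860456340345316))
bars 60 [258.75   256.0588] [ 4  6  7 22 68] [241.3763 201.4839] [ 3  4 22 12 93] 
   [ 0.4335 -0.0865  0.061 ] [ 0.4322 -0.0865  0.061 ] (array([ 0.433 , -0.0861,  0.0601]), np.float64(0.0012279356205901941))
bars 75 [258.6942 256.7686] [  3   5   8  25 121] [241.7946 201.2857] [  3   3  23  13 112] 
   [ 0.4322 -0.0864  0.061 ] [ 0.433  -0.0866  0.061 ] (array([ 0.4326, -0.0866,  0.0612]), np.float64(0.0007825620385477918))
rbar 60 [305.865  181.6534] [  6   6  41  13 326] [319.5488 170.7889] [  3   4  26  36 379] 
   [ 0.5462 -0.1699  0.16  ] [ 0.5438 -0.1786  0.16  ] (array([ 0.5499, -0.1698,  0.1462]), np.float64(0.0014700141114532828))
[[285.069  182.8276]
 [286.146  174.929 ]
 [326.8884 180.4848]
 [325.8114 188.3834]] [[303.2399 157.6908]
 [311.9104 151.3324]
 [334.9913 182.8064]
 [326.3208 189.1647]]
rbar 75 [306.1142 181.835 ] [  5   5  43  15 394] [319.2974 170.7986] [  2   4  28  37 427] 
   [ 0.5459 -0.1704  0.16  ] [ 0.5434 -0.1783  0.16  ] (array([ 0.5493, -0.1701,  0.1471]), np.float64(0.0011371753536985863))
[[284.6471 183.5882]
 [285.9006 174.3955]
 [327.6694 180.0913]
 [326.4158 189.284 ]] [[302.2399 157.6908]
 [311.7341 150.7283]
 [335.5145 183.1561]
 [326.0202 190.1185]]
```

View pics/c1.png

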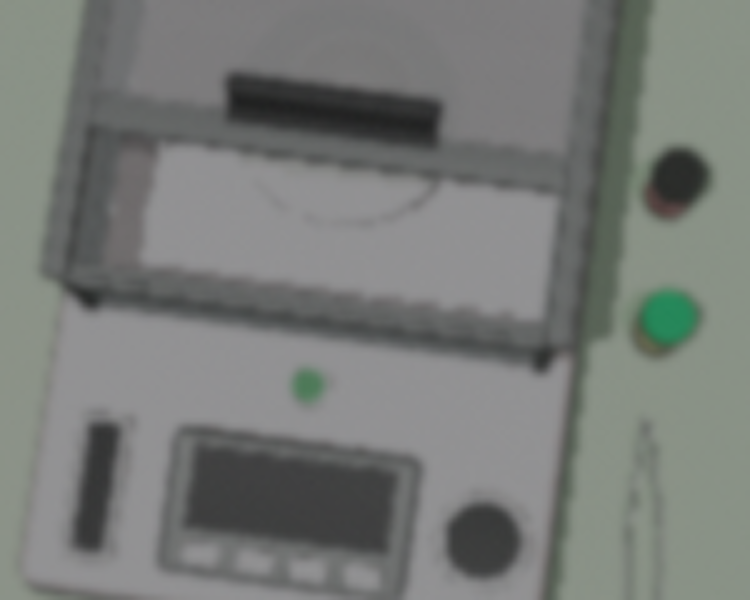

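View pics/c2.png

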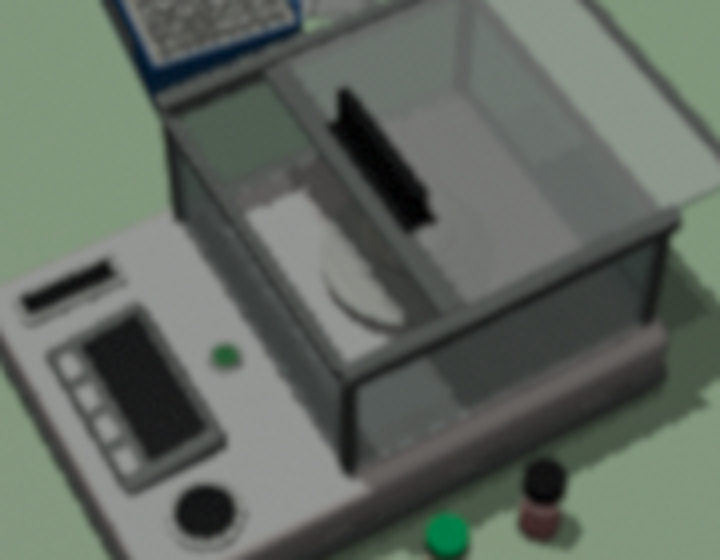

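The crops confirm that the bar's upper back edge runs from (285.5,175) to (328,180) in the top view and from (311.7,151) to (335,183) in the side view. The dish is below it, clear of the bar.

```bash
python3 - <<'E'
from h import *
np.set_printoptions(precision=4,suppress=True)
print(tri((285.7,174.6),(311.7,150.9)),tri((328,180.1),(335.3,183.2)),tri((306.8,177.3),(323.5,167)))
print(tri((284.8,183.5),(302.5,158)),tri((326.4,189.2),(326.1,190)))
# front shield corners top
for p in((246,215),(357,230),(250,190.),(356,198)):print(p,plane("top",p,.143))
d=np.array([.4158,-.2221,0])-[.4326,-.0866,0];X=np.cross([0,0,1],d/np.linalg.norm(d));print("bal x",X)
s=r.get_state();Rt=R.from_quat(s['eef_rot']);print(Rt.as_matrix())
E
```

```text
(array([ 0.5569, -0.1381,  0.1646]), np.float64(0.0014876472158957391)) (array([ 0.5544, -0.2061,  0.1448]), np.float64(0.0037049843961248496)) (array([ 0.5561, -0.1717,  0.1535]), np.float64(0.0028208921353778003))
(array([ 0.5421, -0.1353,  0.1546]), np.float64(0.0038144082321140793)) (array([ 0.5395, -0.203 ,  0.1349]), np.float64(8.044750128014672e-05))
(246, 215) [ 0.4936 -0.0738  0.143 ]
(357, 230) [ 0.472  -0.2528  0.143 ]
(250, 190.0) [ 0.5348 -0.0786  0.143 ]
(356, 198) [ 0.524 -0.251  0.143]
bal x [ 0.9924 -0.123   0.    ]
[[ 0.9363  0.3512 -0.0007]
 [ 0.3512 -0.9363  0.0015]
 [-0.0001 -0.0017 -1.    ]]
```

```bash
python3 - <<'E'
from h import *
np.set_printoptions(precision=4,suppress=True)
X=np.array([.9924,-.123,0]);Y=np.array([.123,.9924,0])
S=np.array([.4242,-.1544,0])
for z in(.16,.168):
    for n,ps in(("top",((285.7,174.6),(328,180.1),(306.8,177.3))),("side",((311.7,150.9),(335.3,183.2)))):
        for p in ps:
            q=plane(n,p,z);print(z,n,q,"bal:",(q-S)@X,(q-S)@Y)
s=r.get_state();Rt=R.from_quat(s['eef_rot']);M=Rt.as_matrix();p=s['tool_pos']
back=plane("top",(306.8,177.3),.168)
T=S*[1,1,0]+X*((back-S)@X+.021)+[0,0,.156]
des=np.c_[-X*-1,-Y,[0,0,-1]];print("rotvec",R.from_matrix(M.T@des).as_rotvec())
for z in(.25,.156):
    t=T.copy();t[2]=z;print(t,"tool shift",M.T@(t-p))
E
```

```text
0.16 top [ 0.5573 -0.1374  0.16  ] bal: 0.12998771019635463 0.033190921734632825
0.16 top [ 0.5492 -0.2052  0.16  ] bal: 0.13032626021406424 -0.03501904137532343
0.16 top [ 0.5533 -0.1713  0.16  ] bal: 0.1302196460262963 -0.0008824402846276669
0.16 side [ 0.56   -0.1352  0.16  ] bal: 0.13243405094785762 0.03579654768419384
0.16 side [ 0.5485 -0.2153  0.16  ] bal: 0.1308323349999948 -0.04519587921018308
0.168 top [ 0.5554 -0.1381  0.168 ] bal: 0.12819959614861653 0.03234994532641007
0.168 top [ 0.5474 -0.2051  0.168 ] bal: 0.12853470179565948 -0.03516605711652637
0.168 top [ 0.5515 -0.1716  0.168 ] bal: 0.12842917228891895 -0.0013767580530212598
0.168 side [ 0.5558 -0.1407  0.168 ] bal: 0.12895945855796764 0.029819149739254276
0.168 side [ 0.5444 -0.2199  0.168 ] bal: 0.12737719907461395 -0.050189440862877445
rotvec [-0.0016  0.0005  0.4822]
[ 0.5725 -0.1728  0.25  ] tool shift [ 0.4754 -0.2616 -0.0116]
[ 0.5725 -0.1728  0.156 ] tool shift [ 0.4754 -0.2614  0.0824]
```

Request:
{"fn": "carry_out", "kwargs": {
  "plan": [
    {"rot": [0, 0, 0.06], "xyz": [0.02, -0.01, -0.012], "grip": 255},
    {"rot": [0, 0, 0.12], "xyz": [0.05, -0.028, -0.012], "grip": 255},
    {"rot": [0, 0, 0.2], "xyz": [0.082, -0.045, -0.012], "grip": 255},
    {"rot": [0, 0, 0.28], "xyz": [0.115, -0.063, -0.012], "grip": 255},
    {"rot": [0, 0, 0.36], "xyz": [0.148, -0.081, -0.012], "grip": 255},
    {"rot": [0, 0, 0.42], "xyz": [0.18, -0.099, -0.012], "grip": 255},
    {"rot": [0, 0, 0.482], "xyz": [0.212, -0.117, -0.012], "grip": 255},
    {"rot": [0, 0, 0.482], "xyz": [0.24, -0.132, -0.012], "grip": 255}
  ],
  "squeeze": 5
}}

```text
clock: 0.77
tool_pos: [0.3992, -0.3747, 0.2505]
eef_rot: [0.998, -0.062, -0.0, -0.001]
contact_force: [0.7, -0.5, 0.8]
opening: 0.418
finger_force: 0.0
```

```bash
cat > d.py <<'E'
from h import *
import sys
np.set_printoptions(precision=4,suppress=True)
s=r.get_state();M=R.from_quat(s['eef_rot']).as_matrix();p=s['tool_pos']
print(s['clock'],p,s['contact_force'],s['opening'])
if len(sys.argv)>3:print("shift",M.T@(np.array(sys.argv[1:4],float)-p), "rot",R.from_matrix(M.T@np.array([[.9924,-.123,0],[-.123,-.9924,0],[0,0,-1]])).as_rotvec())
E
python3 d.py .5725 -.1728 .25
```

```text
0.7667 [ 0.3992 -0.3747  0.2505] [ 0.7304 -0.5441  0.8122] 0.41826513418748057
shift [ 0.1469 -0.2218  0.0006] rot [-0.001   0.0004 -0.0009]
```

Request:
{"fn": "carry_out", "kwargs": {
  "plan": [
    {"rot": [0, 0, 0], "xyz": [0.02, -0.03, 0], "grip": 255},
    {"rot": [0, 0, 0], "xyz": [0.042, -0.064, 0], "grip": 255},
    {"rot": [0, 0, 0], "xyz": [0.064, -0.097, 0], "grip": 255},
    {"rot": [0, 0, 0], "xyz": [0.086, -0.13, 0], "grip": 255},
    {"rot": [0, 0, 0], "xyz": [0.108, -0.163, 0], "grip": 255},
    {"rot": [0, 0, 0], "xyz": [0.13, -0.197, 0], "grip": 255},
    {"rot": [0, 0, 0], "xyz": [0.147, -0.222, 0], "grip": 255},
    {"rot": [0, 0, 0], "xyz": [0.147, -0.222, 0], "grip": 255}
  ]
}}

```text
clock: 1.43
tool_pos: [0.5759, -0.1662, 0.2502]
eef_rot: [0.998, -0.056, 0.002, -0.003]
contact_force: [0.3, -0.3, -0.2]
opening: 0.002
finger_force: 0.0
```

```bash
python3 d.py .5725 -.1728 .156; python3 - <<'E'
from h import *
t=r.snapshot("top")[:,:,::-1];s=r.snapshot("side")[:,:,::-1]
cv2.imwrite("pics/a.png",np.hstack([cv2.resize(t[130:290,230:390],(400,400)),cv2.resize(s[80:280,210:410],(400,400))]))
E
```

```text
1.4333 [ 0.5759 -0.1662  0.2502] [ 0.3234 -0.2916 -0.238 ] 0.002497011283227359
shift [-0.0029  0.0075  0.0941] rot [-0.0061 -0.0028  0.0118]
```

View pics/a.png

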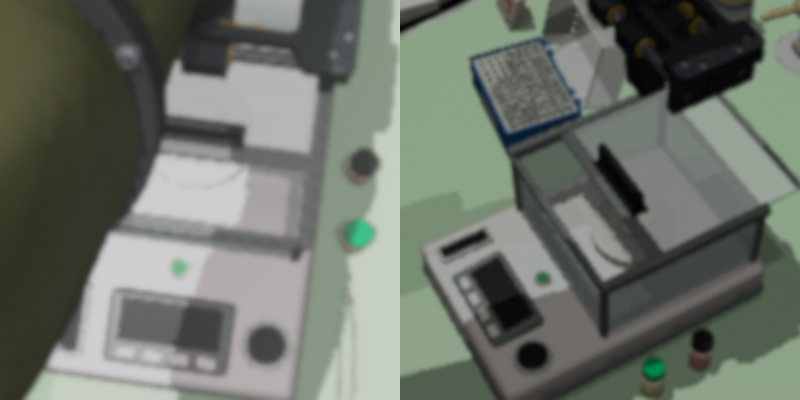

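The gripper is behind and above the bar: it sits beyond the bar in both views, and the bar hasn't moved. I'll descend to just above the bar's top and check.

Request:
{"fn": "carry_out", "kwargs": {
  "plan": [
    {"rot": [0, 0, 0], "xyz": [0, 0, 0.012], "grip": 255},
    {"rot": [0, 0, 0], "xyz": [0, 0, 0.03], "grip": 255},
    {"rot": [0, 0, 0], "xyz": [0, 0, 0.048], "grip": 255},
    {"rot": [0, 0, 0], "xyz": [0, 0, 0.06], "grip": 255},
    {"rot": [0, 0, 0], "xyz": [0, 0, 0.066], "grip": 255},
    {"rot": [0, 0, 0], "xyz": [0, 0, 0.068], "grip": 255},
    {"rot": [0, 0, 0], "xyz": [0, 0, 0.068], "grip": 255}
  ]
}}

```text
clock: 2.12
tool_pos: [0.5703, -0.1762, 0.1826]
eef_rot: [0.998, -0.062, -0.0, 0.0]
contact_force: [0.0, 0.0, 0.1]
opening: 0.007
finger_force: 0.0
```

```bash
python3 - <<'E'
from h import *
s=r.snapshot("side")[:,:,::-1]
cv2.imwrite("pics/b.png",cv2.resize(s[90:240,260:410],(600,600),interpolation=2))
E
python3 d.py .5725 -.1728 .156
```

```text
2.1667 [ 0.5709 -0.176   0.1832] [-0.1872  0.9342 -0.3907] 0.005700042669987237
shift [ 0.0012 -0.0034  0.0272] rot [ 0.0006 -0.0005 -0.0011]
```

View pics/b.png

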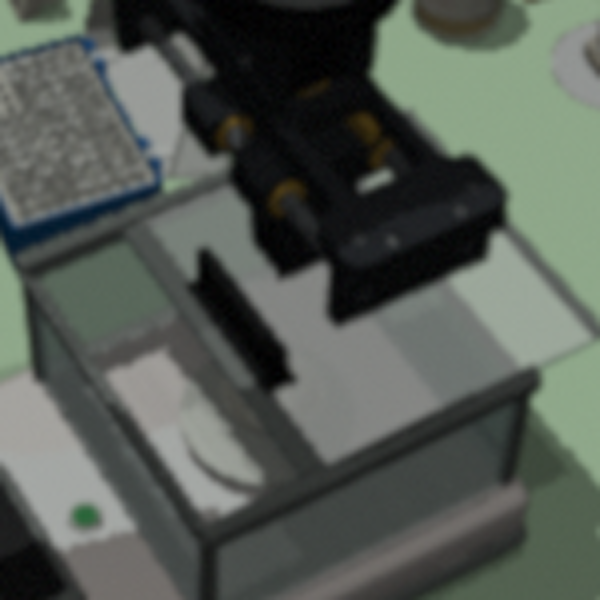

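The fingertip is behind the bar with a visible gap, at about crop (285,265), while the bar spans (205,255)–(285,375). I'll go down slowly, watching the force.

Request:
{"fn": "carry_out", "kwargs": {
  "plan": [
    {"rot": [0, 0, 0], "xyz": [0.002, -0.003, 0.004], "grip": 255},
    {"rot": [0, 0, 0], "xyz": [0.002, -0.003, 0.01], "grip": 255},
    {"rot": [0, 0, 0], "xyz": [0.002, -0.003, 0.016], "grip": 255},
    {"rot": [0, 0, 0], "xyz": [0.002, -0.003, 0.021], "grip": 255},
    {"rot": [0, 0, 0], "xyz": [0.002, -0.003, 0.024], "grip": 255},
    {"rot": [0, 0, 0], "xyz": [0.002, -0.003, 0.025], "grip": 255},
    {"rot": [0, 0, 0], "xyz": [0.002, -0.003, 0.025], "grip": 255}
  ]
}}

```text
clock: 2.75
tool_pos: [0.5731, -0.1724, 0.1573]
eef_rot: [0.998, -0.062, -0.0, 0.0]
contact_force: [-0.3, -0.5, -0.6]
opening: 0.006
finger_force: 0.0
```

Request:
{"fn": "carry_out", "kwargs": {
  "plan": [
    {"rot": [0, 0, 0], "xyz": [-0.002, 0, 0], "grip": 255},
    {"rot": [0, 0, 0], "xyz": [-0.005, 0, 0], "grip": 255},
    {"rot": [0, 0, 0], "xyz": [-0.008, 0, 0], "grip": 255},
    {"rot": [0, 0, 0], "xyz": [-0.011, 0, 0], "grip": 255},
    {"rot": [0, 0, 0], "xyz": [-0.014, 0, 0], "grip": 255},
    {"rot": [0, 0, 0], "xyz": [-0.017, 0, 0], "grip": 255},
    {"rot": [0, 0, 0], "xyz": [-0.02, 0, 0], "grip": 255},
    {"rot": [0, 0, 0], "xyz": [-0.023, 0, 0], "grip": 255}
  ]
}}

```text
clock: 3.42
tool_pos: [0.5506, -0.1696, 0.158]
eef_rot: [0.998, -0.062, 0.001, 0.0]
contact_force: [2.4, -0.5, 0.2]
opening: 0.005
finger_force: 0.9
```

Request:
{"fn": "carry_out", "kwargs": {
  "plan": [
    {"rot": [0, 0, 0], "xyz": [-0.003, 0, 0], "grip": 255},
    {"rot": [0, 0, 0], "xyz": [-0.006, 0, 0], "grip": 255},
    {"rot": [0, 0, 0], "xyz": [-0.009, 0, 0], "grip": 255},
    {"rot": [0, 0, 0], "xyz": [-0.012, 0, 0], "grip": 255},
    {"rot": [0, 0, 0], "xyz": [-0.015, 0, 0], "grip": 255},
    {"rot": [0, 0, 0], "xyz": [-0.018, 0, 0], "grip": 255},
    {"rot": [0, 0, 0], "xyz": [-0.021, 0, 0], "grip": 255},
    {"rot": [0, 0, 0], "xyz": [-0.023, 0, 0], "grip": 255}
  ]
}}

```text
clock: 4.08
tool_pos: [0.5272, -0.1666, 0.1577]
eef_rot: [0.998, -0.062, -0.0, 0.0]
contact_force: [0.6, 0.2, 1.2]
opening: 0.001
finger_force: 0.8
```

Request:
{"fn": "carry_out", "kwargs": {
  "plan": [
    {"rot": [0, 0, 0], "xyz": [-0.001, 0, 0], "grip": 255},
    {"rot": [0, 0, 0], "xyz": [-0.002, 0, 0], "grip": 255},
    {"rot": [0, 0, 0], "xyz": [-0.003, 0, 0], "grip": 255},
    {"rot": [0, 0, 0], "xyz": [-0.004, 0, 0], "grip": 255},
    {"rot": [0, 0, 0], "xyz": [-0.005, 0, 0], "grip": 255},
    {"rot": [0, 0, 0], "xyz": [-0.006, 0, 0], "grip": 255}
  ]
}}

```text
clock: 4.58
tool_pos: [0.5217, -0.166, 0.1577]
eef_rot: [0.998, -0.062, 0.0, 0.0]
contact_force: [1.7, 0.4, 1.3]
opening: 0.007
finger_force: 0.8
```

```bash
python3 - <<'E'
from h import *
s=r.snapshot("side")[:,:,::-1]
cv2.imwrite("pics/e.png",cv2.resize(s[110:260,230:380],(600,600),interpolation=2))
E
python3 d.py .4158 -.2221 .091
```

```text
4.6333 [ 0.5214 -0.1659  0.1577] [ 0.9041 -0.7473  2.139 ] 0.0036117152336111614
shift [-0.0979  0.0687  0.0667] rot [0.     0.0004 0.0001]
```

View pics/e.png

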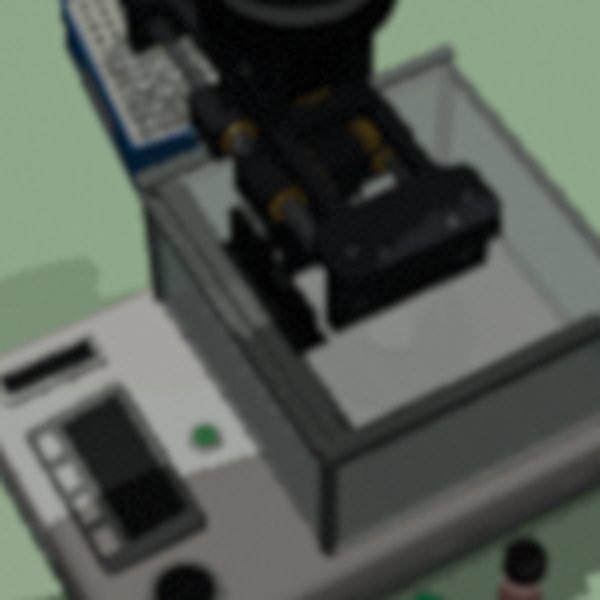

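The roof is nearly shut: its front frame is close to the shield's front rail at crop (230,300). The rest goes at 1 mm per row.

Request:
{"fn": "carry_out", "kwargs": {
  "plan": [
    {"rot": [0, 0, 0], "xyz": [-0.001, 0, 0], "grip": 255},
    {"rot": [0, 0, 0], "xyz": [-0.002, 0, 0], "grip": 255},
    {"rot": [0, 0, 0], "xyz": [-0.003, 0, 0], "grip": 255},
    {"rot": [0, 0, 0], "xyz": [-0.004, 0, 0], "grip": 255},
    {"rot": [0, 0, 0], "xyz": [-0.005, 0, 0], "grip": 255}
  ]
}}

```text
clock: 5.05
tool_pos: [0.5178, -0.1655, 0.1578]
eef_rot: [0.998, -0.062, 0.001, 0.0]
contact_force: [5.1, -0.9, -2.3]
opening: 0.004
finger_force: 2.6
```

Request:
{"fn": "carry_out", "kwargs": {
  "plan": [
    {"rot": [0, 0, 0], "xyz": [-0.001, 0, 0], "grip": 255},
    {"rot": [0, 0, 0], "xyz": [-0.002, 0, 0], "grip": 255},
    {"rot": [0, 0, 0], "xyz": [-0.003, 0, 0], "grip": 255}
  ]
}}

```text
clock: 5.3
tool_pos: [0.5177, -0.1654, 0.158]
eef_rot: [0.998, -0.061, 0.004, 0.0]
contact_force: [10.1, -1.2, -7.3]
opening: 0.005
finger_force: 5.2
```

It has stopped: no motion while the force rises to 10 N, so the roof is against its stop. Backing off, then lifting.

Request:
{"fn": "carry_out", "kwargs": {
  "plan": [
    {"rot": [0, 0, 0], "xyz": [0.004, 0, 0], "grip": 255},
    {"rot": [0, 0, 0], "xyz": [0.01, 0, 0], "grip": 255},
    {"rot": [0, 0, 0], "xyz": [0.013, 0, 0], "grip": 255},
    {"rot": [0, 0, 0], "xyz": [0.013, 0, -0.01], "grip": 255},
    {"rot": [0, 0, 0], "xyz": [0.013, 0, -0.03], "grip": 255},
    {"rot": [0, 0, 0], "xyz": [0.013, 0, -0.055], "grip": 255},
    {"rot": [0, 0, 0], "xyz": [0.013, 0, -0.075], "grip": 255},
    {"rot": [0, 0, 0], "xyz": [0.013, 0, -0.085], "grip": 255}
  ]
}}

```text
clock: 5.97
tool_pos: [0.5272, -0.1669, 0.2456]
eef_rot: [0.998, -0.062, 0.001, 0.0]
contact_force: [-0.3, 0.9, -0.5]
opening: 0.005
finger_force: 0.0
```

```bash
python3 d.py .4158 -.2221 .2; python3 - <<'E'
from h import *
s=r.snapshot("side")[:,:,::-1]
cv2.imwrite("pics/f.png",cv2.resize(s[110:260,230:380],(600,600),interpolation=2))
E
```

```text
5.9667 [ 0.5272 -0.1669  0.2456] [-0.3335  0.9221 -0.4909] 0.005141332965140233
shift [-0.1039  0.0685  0.0453] rot [ 0.0005 -0.0029 -0.0002]
```

View pics/f.png

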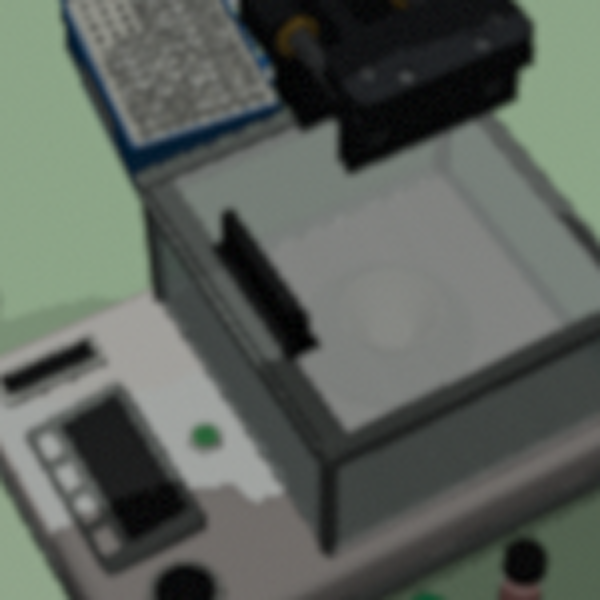

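The roof is shut: its front frame lies flush on the rail, and the dish is still in place at (390,315). Next I'll go right first, then forward, staying high and clear of the bar sensor.

Request:
{"fn": "carry_out", "kwargs": {
  "plan": [
    {"rot": [0, 0, 0], "xyz": [0, 0.015, 0], "grip": 255},
    {"rot": [0, 0, 0], "xyz": [-0.01, 0.035, 0], "grip": 255},
    {"rot": [0, 0, 0], "xyz": [-0.03, 0.055, 0], "grip": 255},
    {"rot": [0, 0, 0], "xyz": [-0.055, 0.066, 0], "grip": 255},
    {"rot": [0, 0, 0], "xyz": [-0.08, 0.0685, 0], "grip": 255},
    {"rot": [0, 0, 0], "xyz": [-0.097, 0.0685, 0], "grip": 255},
    {"rot": [0, 0, 0], "xyz": [-0.104, 0.0685, 0], "grip": 255},
    {"rot": [0, 0, 0], "xyz": [-0.104, 0.0685, 0], "grip": 255}
  ]
}}

```text
clock: 6.68
tool_pos: [0.413, -0.2215, 0.2423]
eef_rot: [0.998, -0.062, -0.001, -0.0]
contact_force: [0.7, -0.2, 0.5]
opening: 0.006
finger_force: 0.0
```

```bash
python3 -c "
from plant import r
r.snapshot('top');r.snapshot('top')"; python3 d.py .4158 -.2221 .091
```

```text
6.7833 [ 0.4162 -0.2216  0.2427] [-0.4613 -0.0024  0.2368] 0.005339494675243983
shift [-0.0005  0.0006  0.1517] rot [-0.0001 -0.001   0.001 ]
```

Request:
{"fn": "carry_out", "kwargs": {
  "plan": [
    {"rot": [0, 0, 0], "xyz": [0, 0, 0.015], "grip": 255},
    {"rot": [0, 0, 0], "xyz": [0, 0, 0.04], "grip": 255},
    {"rot": [0, 0, 0], "xyz": [0, 0, 0.065], "grip": 255},
    {"rot": [0, 0, 0], "xyz": [0, 0, 0.09], "grip": 255},
    {"rot": [0, 0, 0], "xyz": [0, 0, 0.112], "grip": 255},
    {"rot": [0, 0, 0], "xyz": [0, 0, 0.13], "grip": 255},
    {"rot": [0, 0, 0], "xyz": [0, 0, 0.143], "grip": 255},
    {"rot": [0, 0, 0], "xyz": [0, 0, 0.151], "grip": 255}
  ]
}}

```text
clock: 7.45
tool_pos: [0.4164, -0.2212, 0.0897]
eef_rot: [0.998, -0.061, -0.0, -0.0]
contact_force: [-0.0, -0.0, 0.0]
opening: 0.006
finger_force: 0.0
```

Request:
{"fn": "carry_out", "kwargs": {
  "plan": [
    {"rot": [0, 0, 0], "xyz": [0, 0, 0], "grip": 255},
    {"rot": [0, 0, 0], "xyz": [0, 0, 0], "grip": 255},
    {"rot": [0, 0, 0], "xyz": [0, 0, 0], "grip": 255},
    {"rot": [0, 0, 0], "xyz": [0, 0, 0], "grip": 255}
  ]
}}

```text
clock: 7.78
tool_pos: [0.4159, -0.222, 0.0925]
eef_rot: [0.998, -0.061, 0.001, 0.0]
contact_force: [-0.3, -0.2, -0.7]
opening: 0.007
finger_force: 0.0
```

```bash
python3 - <<'E'
from h import *
s=r.snapshot("side")[:,:,::-1]
cv2.imwrite("pics/g.png",cv2.resize(s[150:300,200:350],(600,600),interpolation=2))
E
python3 d.py .4158 -.2221 .091
```

```text
7.8333 [ 0.4158 -0.222   0.0925] [ 0.414  -0.88    0.0747] 0.004377920921762352
shift [0.     0.0001 0.0015] rot [ 0.0005 -0.0018  0.0002]
```

View pics/g.png

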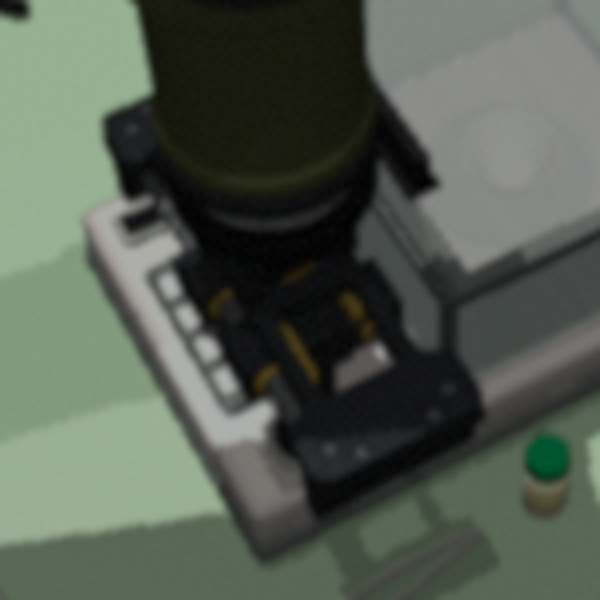

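The gripper is over the round sensor, with the roof shut and the bar sensor visible and clear at (140,225). Holding here.

Request:
{"fn": "carry_out", "kwargs": {
  "plan": [
    {"rot": [0, 0, 0], "xyz": [0, 0, 0.001], "grip": 255},
    {"rot": [0, 0, 0], "xyz": [0, 0, 0.001], "grip": 255},
    {"rot": [0, 0, 0], "xyz": [0, 0, 0.001], "grip": 255},
    {"rot": [0, 0, 0], "xyz": [0, 0, 0.001], "grip": 255},
    {"rot": [0, 0, 0], "xyz": [0, 0, 0.001], "grip": 255},
    {"rot": [0, 0, 0], "xyz": [0, 0, 0.001], "grip": 255},
    {"rot": [0, 0, 0], "xyz": [0, 0, 0.001], "grip": 255},
    {"rot": [0, 0, 0], "xyz": [0, 0, 0.001], "grip": 255}
  ]
}}

```text
clock: 8.5
tool_pos: [0.4151, -0.2218, 0.0907]
eef_rot: [0.998, -0.062, 0.0, 0.0]
contact_force: [-0.2, -0.8, -0.1]
opening: 0.004
finger_force: 0.0
```

Request:
{"fn": "carry_out", "kwargs": {
  "plan": [
    {"rot": [0, 0, 0], "xyz": [0, 0, 0], "grip": 255},
    {"rot": [0, 0, 0], "xyz": [0, 0, 0], "grip": 255},
    {"rot": [0, 0, 0], "xyz": [0, 0, 0], "grip": 255},
    {"rot": [0, 0, 0], "xyz": [0, 0, 0], "grip": 255},
    {"rot": [0, 0, 0], "xyz": [0, 0, 0], "grip": 255},
    {"rot": [0, 0, 0], "xyz": [0, 0, 0], "grip": 255},
    {"rot": [0, 0, 0], "xyz": [0, 0, 0], "grip": 255},
    {"rot": [0, 0, 0], "xyz": [0, 0, 0], "grip": 255}
  ]
}}

```text
clock: 9.17
tool_pos: [0.4151, -0.2218, 0.0907]
eef_rot: [0.998, -0.062, -0.0, 0.0]
contact_force: [0.6, 0.7, 0.6]
opening: 0.004
finger_force: 0.0
```

Request:
{"fn": "carry_out", "kwargs": {
  "plan": [
    {"rot": [0, 0, 0], "xyz": [0, 0, 0], "grip": 255},
    {"rot": [0, 0, 0], "xyz": [0, 0, 0], "grip": 255},
    {"rot": [0, 0, 0], "xyz": [0, 0, 0], "grip": 255},
    {"rot": [0, 0, 0], "xyz": [0, 0, 0], "grip": 255},
    {"rot": [0, 0, 0], "xyz": [0, 0, 0], "grip": 255},
    {"rot": [0, 0, 0], "xyz": [0, 0, 0], "grip": 255},
    {"rot": [0, 0, 0], "xyz": [0, 0, 0], "grip": 255},
    {"rot": [0, 0, 0], "xyz": [0, 0, 0], "grip": 255}
  ]
}}

```text
clock: 9.83
tool_pos: [0.4151, -0.2218, 0.0907]
eef_rot: [0.998, -0.062, 0.0, 0.0]
contact_force: [-0.3, 0.5, -0.2]
opening: 0.002
finger_force: 0.0
```

Request:
{"fn": "carry_out", "kwargs": {
  "plan": [
    {"rot": [0, 0, 0], "xyz": [0, 0, 0], "grip": 255},
    {"rot": [0, 0, 0], "xyz": [0, 0, 0], "grip": 255},
    {"rot": [0, 0, 0], "xyz": [0, 0, 0], "grip": 255},
    {"rot": [0, 0, 0], "xyz": [0, 0, 0], "grip": 255},
    {"rot": [0, 0, 0], "xyz": [0, 0, 0], "grip": 255},
    {"rot": [0, 0, 0], "xyz": [0, 0, 0], "grip": 255},
    {"rot": [0, 0, 0], "xyz": [0, 0, 0], "grip": 255},
    {"rot": [0, 0, 0], "xyz": [0, 0, 0], "grip": 255}
  ]
}}

```text
clock: 10.5
tool_pos: [0.4151, -0.2218, 0.0907]
eef_rot: [0.998, -0.062, 0.0, 0.0]
contact_force: [-0.4, -1.2, -0.5]
opening: -0.002
finger_force: 0.0
```

Request:
{"fn": "carry_out", "kwargs": {
  "plan": [
    {"rot": [0, 0, 0], "xyz": [0, 0, -0.015], "grip": 255},
    {"rot": [0, 0, 0], "xyz": [0, 0, -0.04], "grip": 255},
    {"rot": [0, 0, 0], "xyz": [0, 0, -0.065], "grip": 255},
    {"rot": [0, 0, 0], "xyz": [0, 0, -0.09], "grip": 255},
    {"rot": [0, 0, 0], "xyz": [0, 0, -0.115], "grip": 255},
    {"rot": [0, 0, 0], "xyz": [0, 0, -0.135], "grip": 255},
    {"rot": [0, 0, 0], "xyz": [0, 0, -0.15], "grip": 255},
    {"rot": [0, 0, 0], "xyz": [0, 0, -0.15], "grip": 255}
  ]
}}

```text
clock: 11.17
tool_pos: [0.4166, -0.2225, 0.2434]
eef_rot: [0.998, -0.062, 0.003, 0.001]
contact_force: [0.7, 0.2, -0.5]
opening: 0.006
finger_force: 0.0
```

```bash
python3 - <<'E'
from h import *
s=r.snapshot("side")[:,:,::-1]
cv2.imwrite("pics/i.png",cv2.resize(s[120:320,200:420],(660,600),interpolation=2))
E
python3 d.py
```

```text
11.2167 [ 0.4158 -0.2221  0.2418] [-0.4157  1.0824 -0.8569] 0.005439097378245515
```

View pics/i.png

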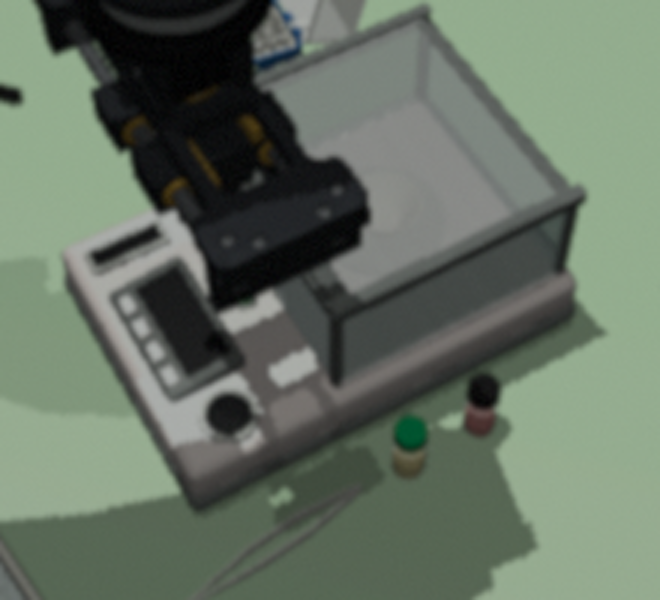

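The arm is lifted clear, the roof is shut, and the dish, vials and forceps are undisturbed. Handing in.

```bash
python3 -c "
from plant import r
print(r.finish_job())"
```

```text
the job is handed in; nothing more can be done
None
```

I pushed the roof fully shut, then held the fingertips about 3 cm above the round sensor for about 3 s, without touching either sensor or disturbing the dish, vials or forceps; the job is handed in, but the zero reading itself was not checked.

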